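# Set the stylus on the marked spot

## Robot

A 7-joint arm with a two-finger parallel gripper is mounted at the origin on the work surface. World frame = base frame: x ahead of the robot, y to its left, z up, the work surface at z = 0. Lengths are in mm, angles in rad, forces in N, time in s.
With the tool pointing down it reaches from about 400 to 925 mm from the base axis. Payload 4.1 kg.
Tool frame: the origin (TCP) lies between the finger pads; the fingertips stand 19 mm ahead of it and the grasp point (between the pads) is the TCP; z points along the fingers, y is the line along which they close (so a half turn about z gives the same grasp; the last joint's range is limited). The gripper opens to 85 mm and grips with 20 to 120 N. Pads are 22 mm wide; open, the fingers measure 114 mm over their backs; the gripper's body (76 mm by 85 mm) begins 54 mm behind the grasp point. The pads swing forward as they close: fully open they stand 13 mm farther back than shut.
Start: joints at [1.024, 0.398, 0.045, 1.537, -0.019, 1.207, -0.051], TCP at [281.478, -585.927, 250.347] pointing down, gripper open.
Joint ranges: [-2.82, 2.82], [-0.49, 2.23], [-1.37, 1.46], [0, 2.46], [-1.36, 4.5], [0.23, 2], [-2.94, 2.94]. Speed limits (rad/s): [2.57, 2.57, 3.14, 3.14, 3.14, 3.14, 3.14].

## Interface

Orientations are given as a unit quaternion [w, x, y, z].
In Python, from station import arm gives the robot as it stands.
- The arm moves only by the tool carry_out, never from a script. Its argument "commands" is a list that holds one entry, the list of rows, each a list of 7 numbers: the shift along the world's x, y, z in m, then the turn, a rotation vector about the world's x, y, z in degrees, then the opening, from 0 (shut) to 1 (fully open). A call has 1 to 8 rows; each row is the pose to reach, as a shift and turn from the pose commanded when the call began; what a row does not reach only later rows make up. A row lasts 1/12 s, in which the tool goes at most 41.7 mm and 7.16 degrees, less where a joint would pass 70% of its speed; a pose out of reach is approached as far as the arm can. A call with a gripper value outside its range is refused whole. The fingers move at their own pace and stop on an object; the grip force is fixed at half the most. Time passes only in rows, so rows that repeat a pose let the fingers close. It gives the time, the measured TCP pose, the force, the opening and the grip force at its end, in the units of the state.
- arm.read_state(): the state, without advancing time (a new reading comes with each control period).
- arm.capture(name): name is "scene" or "top"; returns (picture, depth): 420x560x3 uint8, red, green, blue; 420x560 float32, mm along the optical axis (not along the pixel's ray), 0 where there is no reading.
- arm.get_calibration(name): a dict with "fov_y" (degrees; the focal length in pixels is half the picture's height over the tangent of half this angle, whatever the lens; pixels are square), "cx", "cy" (the principal point, pixels), "R" (3x3) and "t" (3): a world point X has camera coordinates R X + t. Camera axes: x right, y down, z forward; pixel columns grow to the right and rows downward; lengths in mm; the calibration is good to about 2 mm. A picture is of the moment at which its call begins. get_calibration takes no time and is no camera call.
- arm.sign_off(): hands the job in; it is judged then, once.
Trained networks look in the newest picture that a camera, given by its name, has taken for a name from the list of things; names that differ only in an ending like _2 or _b are one class to them, and where a whole thing is asked for, a point or a joint stands for the part that bears it (a point fixed in the world has none). Each returns a list of dicts, best first, with "confidence" (0 to 1); they miss things now and then, are a little off and sometimes report something else, mostly with a low value. They report only what shows in the picture. A call takes as long as a camera call. They do not tell look-alikes from the thing itself.
- arm.trace(camera, name): "region" (420x560 bool, what is visible of it) and "extent" ([left, top, right, bottom] as shares, 0 to 1, of the picture: columns of its width, rows of its height, round what is visible of it).
- arm.landmark_of(camera, name): "point" ([column, row] as shares, 0 to 1, of the picture: columns of its width, rows of its height: a listed point, or the origin of a listed thing).
The state is a dict: "time": time; "joint_pos": joint angles; "qd": joint speeds; "joint_efforts": joint torques, N m; "tcp_pos": TCP position; "ee_rot": TCP orientation; "wrist_force": force on the tool from outside, world axes, zero at the start; "torque": the same for the moment, N m; "width": finger opening in mm; "grasp_force": force on a finger pad.
Only numpy, scipy, OpenCV 4.12 (cv2) and the standard library are available. Lean on these libraries where they do the work, as an engineer would, in place of code of your own. Each camera call takes 0.05 s, during which the arm holds its last target. There are 200 camera calls.

## Task

The stylus of the granite gauge stand was left down: raise it well clear by the black knob on top of its spindle, then slide the aluminium plate, flat on the granite and never lifted, until its red spot is centred under the ruby tip. Then gently lower the spindle by the knob until the spring-loaded tip rests pressed on the red spot, and leave it so. The stylus must touch nothing on the plate but the red spot, and everything else stays where it is.

Things in the scene. Friction and masses are not known exactly. Their poses are not given: they have to be found in the camera images.
- stand: fixed gauge stand: black granite slab 380 (x) x 440 (y) x 40 high; origin at the centre of its underside on the table, x away from the robot. Steel column, 205 high, at local x 30, y 170; from it a cream arm, 40 wide, runs along local y, 149 to 185 above the table, to the spindle at local x 30, y 0 (silver sleeve, diameter 44, 143 to 187 above the table)
- quill (a joint): vertical spindle, stays at any height by friction. 0 = fully raised (tip 40 above the granite, 22 above the plate's top); grows in m as it is lowered, to 0.038. It starts low, tip below the level of the plate's top. The tip meets the plate's top at 0.022; farther down it springs in, by at most 7 mm. Takes about 3 N down, 8 N up
- knob_grip (a point): centre of the black knob (with a silver band) on top of the spindle, upright cylinder of diameter 30, 24 high, straight above the tip; 270 above the table when the spindle is fully raised. Beneath it is a bare rod of diameter 16, then the sleeve whose top is 187 above the table
- stylus: thin steel stylus with a red ruby ball of diameter 6 at the foot of the spindle; slides up into the spindle against a light spring (0.6 N per mm, 7 travel). It must not meet the plate with more than 15 N. Its origin is not a useful point: use stylus_tip
- stylus_tip (a point): lowest point of the ruby ball; it is 190 below knob_grip while the spring is not pressed in
- work: loose machined aluminium plate 150 (x) x 64 (y) x 18 high, about 0.5 kg, lying on the granite; origin at the centre of its underside, which lies 40 above the table; z up. It bears an upright lug (grip), bolt holes, a bore, a red spot and a blue spot (the blue one is not wanted)
- lug_grip (a point): point inside the plate's lug, a block 36 (x) x 24 (y) standing 36 above the plate's top at local x -52, y 0; the point is 27 above the plate's top. Grip it from above across its 24 mm width (plate y)
- red_spot (a point): centre of the red spot, diameter 14, on the plate's top at local x 48, y 8 (the blue spot of the same size is at local x 18, y -18)
- ring_gauge: plain steel setting ring, outer diameter 60, bore 38, 20 high, standing flat on the slab beyond the stylus; bystander, origin under its centre, to be left alone
- step_block: steel step block 30 x 60, three steps 15, 25 and 35 high, on the slab beyond the stylus; bystander, origin under its centre, to be left alone
- caliper: digital caliper lying on the table right of the slab, 220 long; bystander, origin under its centre, to be left alone
- screwdriver: red-handled screwdriver lying on the table right of the slab, about 200 long; bystander, origin under its centre, to be left alone
- bottle: blue plastic bottle, diameter 52, 120 high, on the table left of the slab; bystander, origin under its centre, to be left alone
- brush: small wooden-handled cleaning brush lying on the table left of the slab; bystander, origin under its centre, to be left alone
- plug_gauge: steel plug gauge, 115 long, 26 thick, lying on the table right of the slab; bystander, origin under its centre, to be left alone
There are look-alikes about, which are no part of the job. There is more than one size of the work; the one meant has the size given above.

How it is judged (in metres and radians):
On the way, in this order (a step that is already met when the one before it is completed fails the run):
1. the spindle is raised until the tip is at least 3 mm above the level of the plate's top (value of joint quill below 0.019 m), for 0.2 s.
2. with the tip still raised, the plate lies still with the centre of its red spot within 5 mm of straight under the tip (horizontal distance between red_spot and stylus_tip below 0.005 m and value of joint quill below 0.019 m and linear speed of work below 0.01 m/s), for 0.3 s.
At the end, for the whole second after the job is handed in: The ruby tip presses on the plate (over 0.3 N) within 5 mm of the centre of the red spot, the spindle left down, and the plate lies still and flat (tilt under 0.05 rad) on the granite (within 4 mm of its height) (horizontal distance between red_spot and stylus_tip below 0.005 m and contact force between stylus and work above 0.3 N and value of joint quill above 0.0215 m and linear speed of work below 0.01 m/s and angle between work's own z axis and vertical below 0.05 rad and z of work in the frame of stand between 0.037 and 0.044 m); the robot touches nothing.
It fails at once if the plate is lifted over 8 mm off the granite or tipped over 0.1 rad (z of work in the frame of stand above 0.048 m or angle between work's own z axis and vertical above 0.1 rad).
It fails at once if the stylus touches the plate (over 0.5 N) more than 8 mm from the centre of the red spot (contact force between stylus and work above 0.5 N and horizontal distance between red_spot and stylus_tip above 0.008 m).
It fails at once if the stylus meets the plate with more than 15 N (contact force between stylus and work above 15 N).
It fails at once if a bystander is moved more than 20 mm (distance of any of ring_gauge, step_block, caliper, screwdriver, bottle, brush, plug_gauge from where it was at the start of the episode above 0.02 m).
It also fails if it takes over 61 s, if anything falls off the work surface, if the arm or the gripper's body presses on something with over 40 N, if the wrist force passes 120 N, or if a joint passes its speed limit or range.

## Working session

There is one attempt and no reset: what is moved stays moved. The work goes in short steps, Python scripts to look and compute and a tool call to move; the robot and the scene stay as the last step left them, time stands still between calls to the robot, and variables do not carry over. Pictures are saved under pics/ and viewed, at most 10 in all, crops included, and the job is handed in when it is done.

Besides the shell and the picture viewer there is one more tool, called by a JSON object that holds its "api" and its "payload". carry_out: Moves the arm, as the interface text tells. Its arguments: {"type":"object","properties":{"commands":{"type":"array"}},"required":["commands"]}

```bash
mkdir -p pics; cat > h.py <<'E'
import numpy as np, cv2
from station import arm
def K(n):
    c=arm.get_calibration(n); f=210/np.tan(np.radians(c["fov_y"])/2); return f,c["cx"],c["cy"],np.array(c["R"]),np.array(c["t"])
def ray(n,u,v):
    f,cx,cy,R,t=K(n); return -R.T@t, R.T@np.array([(u-cx)/f,(v-cy)/f,1])
def at_z(n,u,v,z):
    o,d=ray(n,u,v); return o+d*(z-o[2])/d[2]
def proj(n,X):
    f,cx,cy,R,t=K(n); p=R@np.array(X,float)+t; return np.array([cx+f*p[0]/p[2],cy+f*p[1]/p[2]])
def cloud(n,D):
    f,cx,cy,R,t=K(n); v,u=np.mgrid[:420,:560]; P=np.stack([(u-cx)/f*D,(v-cy)/f*D,D],-1); return (P-t)@R
def lm(n,name,z=None):
    for r in arm.landmark_of(n,name):
        p=np.array(r["point"])*[560,420]; print(n,name,round(r["confidence"],2),p.round(1), at_z(n,*p,z).round(1) if z is not None else "")
E
python3 - <<'E'
from h import *
s=arm.read_state(); print(s)
for n in("scene","top"):
    im,d=arm.capture(n); cv2.imwrite(f"pics/{n}0.png",im[...,::-1]); np.save(f"{n}0.npy",d)
    f,cx,cy,R,t=K(n); print(n,f,cx,cy,(-R.T@t).round(1),R.round(3).tolist())
    for nm,z in [("stand",0),("work",40),("lug_grip",85),("red_spot",58),("knob_grip",245),("stylus_tip",55)]: lm(n,nm,z)
E
```

```text
{'time': 0.0, 'joint_pos': array([ 1.02397072,  0.39918463,  0.04503285,  1.53787718, -0.01871612,
        1.20689374, -0.05070944]), 'qd': array([-0.00157472,  0.00038407,  0.00070866,  0.00010238, -0.00160377,
       -0.0007915 , -0.00151132]), 'joint_efforts': array([ 9.66564744e-05, -4.75118172e+01,  1.36459094e+00, -2.54214102e+01,
        1.16180591e-02,  9.53740615e-03,  6.08980667e-05]), 'tcp_pos': array([ 281.22342944, -585.35493785,  249.26941478]), 'ee_rot': array([-9.31423857e-04,  9.75024765e-01,  2.22094048e-01, -2.73049612e-04]), 'wrist_force': array([-0.32727487, -0.74173106,  0.26955331]), 'torque': array([-0.02535192,  0.00693137, -0.00898325]), 'grasp_force': 0.0, 'width': 85.48695478548092}
scene 380.3211192018478 279.74687206494997 210.39393130701757 [1148.7  518.5  892.6] [[-0.609, 0.793, -0.017], [0.531, 0.392, -0.751], [-0.59, -0.466, -0.66]]
scene stand 0.51 [263.  224.4] [ 442.5 -114.3    0. ]
scene work 0.89 [345.2 230.4] [339.4 143.2  40. ]
scene work 0.65 [268.  192.8] [ 335.6 -176.3   40. ]
scene work 0.64 [249.5 243.4] [565.3 -65.2  40. ]
scene lug_grip
[... 613 characters left out ...]
.2 1340.8] [[0.021, -1.0, 0.006], [-0.993, -0.022, -0.119], [0.119, -0.004, -0.993]]
top stand 0.93 [286.1 192.1] [628.  -31.8   0. ]
top work 0.73 [229.6 294.7] [322.2 123.5  40. ]
top work 0.71 [342.5 300.7] [ 312.1 -197.3   40. ]
top work 0.64 [419.8 237.7] [ 496.1 -419.9   40. ]
top work 0.56 [296.7 215.5] [552.9 -63.2  40. ]
top lug_grip 0.97 [224. 309.] [285.9 132.8  85. ]
top lug_grip 0.73 [337.6 286.5] [ 353.2 -177.2   85. ]
top lug_grip 0.67 [292.8 230.4] [505.2 -51.2  85. ]
top red_spot 0.85 [302.2 193. ] [616.3 -77.1  58. ]
top red_spot 0.72 [345.6 314.8] [ 274.7 -203.5   58. ]
top red_spot 0.69 [227.2 284.3] [351.9 129.4  58. ]
top knob_grip 0.72 [286.2 165.7] [651.4 -26.6 245. ]
```

View pics/scene0.png

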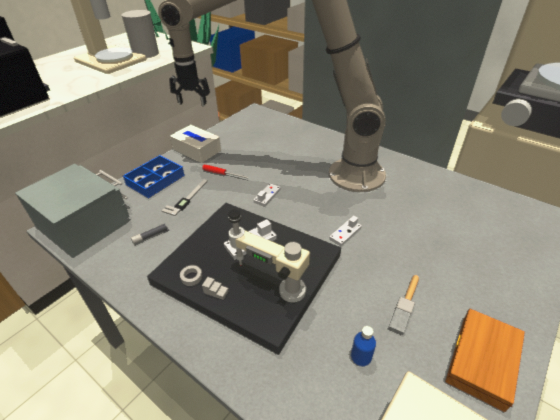

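View pics/top0.png

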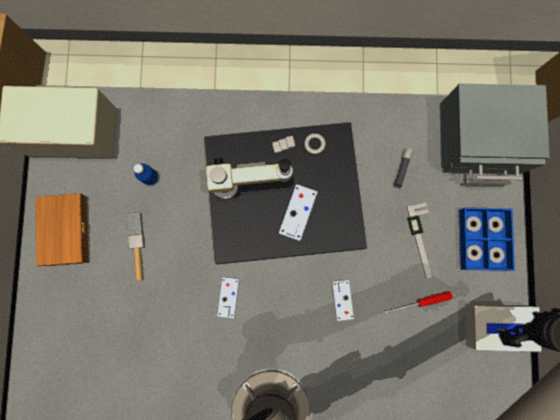

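Top view: black slab with corners about (205,137), (352,123), (366,248), (216,263). The plate on the slab is at about (298,213), with its red spot at (302,196) and the knob at about (285,166). The other two plates lie on the table and are look-alikes. Next I'll measure from these views.

```bash
python3 - <<'E'
from h import *
a=cv2.imread("pics/top0.png"); d=np.load("top0.npy"); C=cloud("top",d)
for u,v in [(205,137),(352,123),(366,248),(216,263)]: print("corner",at_z("top",u,v,40).round(1))
# slab from depth
m=(abs(C[...,2]-40)<6); m[:110]=0; m[275:]=0; m[:,:195]=0; m[:,375:]=0
n,l,st,ce=cv2.connectedComponentsWithStats(m.astype(np.uint8)); k=1+np.argmax(st[1:,4]); P=C[l==k]; print("slab",st[k],cv2.minAreaRect(P[:,:2].astype(np.float32)), np.median(P[:,2]))
# knob
m=(C[...,2]>215)&(C[...,2]<290); m[:100]=0;m[200:]=0;m[:,:195]=0;m[:,375:]=0
P=C[m]; print("knob",len(P),P.min(0).round(1),P.max(0).round(1),np.median(P,0).round(1),np.percentile(P[:,2],90))
# plate
hsv=cv2.cvtColor(a,cv2.COLOR_BGR2HSV)
m=(abs(C[...,2]-58)<7)&(a.min(-1)>90); m[:180]=0;m[250:]=0;m[:,:270]=0;m[:,330:]=0
P=C[m]; print("plate",cv2.minAreaRect(P[:,:2].astype(np.float32)),np.median(P,0))
b,g,r=[a[...,i].astype(int) for i in range(3)]
for nm,mm in(("red",(r-np.maximum(b,g)>50)),("blue",(b-np.maximum(r,g)>50))):
    mm=mm.copy(); mm[:150]=0;mm[250:]=0;mm[:,:260]=0;mm[:,330:]=0
    n,l,st,ce=cv2.connectedComponentsWithStats(mm.astype(np.uint8))
    for i in range(1,n): print(nm,st[i,4],ce[i],at_z("top",*ce[i],58).round(1))
m=(C[...,2]>80)&(C[...,2]<105); m[:185]=0;m[250:]=0;m[:,:270]=0;m[:,330:]=0
print("lug",m.sum(),C[m].mean(0).round(1))
s=cv2.imread("pics/scene0.png")
A=cv2.resize(a[120:270,200:370],None,fx=4.4,fy=4,interpolation=cv2.INTER_CUBIC)
A=cv2.resize(a[120:270,200:370],None,fx=2.3,fy=2.3,interpolation=3);B=cv2.resize(s[190:340,150:345],None,fx=2,fy=2.3,interpolation=3)
cv2.imwrite("pics/crop.png",np.hstack([A,B]))
E
```

```text
corner [780.9 212.1  40. ]
corner [ 833.9 -223.1   40. ]
corner [ 463.1 -264.3   40. ]
corner [410.9 165.5  40. ]
slab [  204   122   163   142 14877] ((624.4562377929688, -24.67498779296875), (380.3739929199219, 440.0846862792969), 7.159237861633301) 39.27580962497274
knob 209 [614.5 -36.  215. ] [667.  165.8 259.2] [645.9 -13.5 249.2] 255.4833948114761
plate ((561.7291259765625, -64.76287078857422), (63.91342544555664, 150.29913330078125), 71.57306671142578) [569.28861112 -67.9462509   57.20394243]
red 17 [300.76470588 195.23529412] [609.7 -73.2  58. ]
blue 19 [305.84210526 208.05263158] [572.8 -88.3  58. ]
lug 115 [512.  -48.2  92.7]
```

View pics/crop.png

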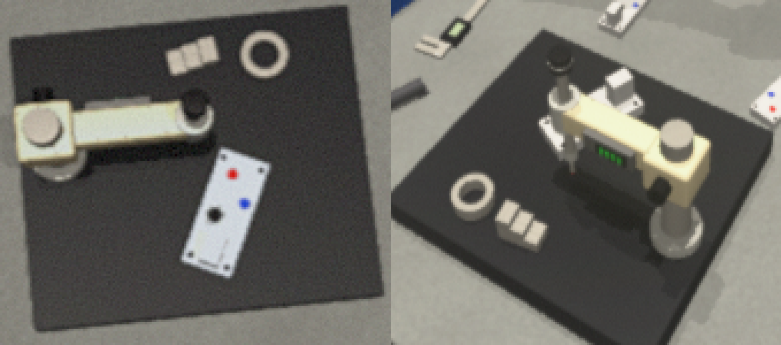

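Right crop: the knob stands above the silver sleeve, and the plate with its lug is behind the spindle. Estimates:
- **Stand:** (624.5, -24.7), yaw 7.2°, which puts the spindle at (654.2, -21).
- **Plate:** yaw -18.4°.
- **Lug:** (512.3, -48.3).
- **Red spot:** (609.7, -72.5).

Now I'll move above the knob.

{"api": "carry_out", "payload": {"commands": [[[0.01, 0.02, 0.03, 0, 0, 0, 1], [0.03, 0.05, 0.05, 0, 0, 0, 1], [0.05, 0.08, 0.065, 0, 0, 0, 1], [0.07, 0.112, 0.08, 0, 0, 0, 1], [0.09, 0.144, 0.08, 0, 0, 0, 1], [0.11, 0.176, 0.08, 0, 0, 0, 1], [0.13, 0.208, 0.08, 0, 0, 0, 1], [0.15, 0.24, 0.08, 0, 0, 0, 1]]]}}

```text
time: 1.37
tcp_pos: [432.2, -344.3, 330.8]
ee_rot: [0.0, 0.975, 0.222, 0.0]
wrist_force: [0.9, -0.2, -0.6]
width: 85.6
grasp_force: 0.0
```

{"api": "carry_out", "payload": {"commands": [[[0.022, 0.033, 0, 0, 0, 0, 1], [0.044, 0.066, 0, 0, 0, 0, 1], [0.066, 0.099, 0, 0, 0, 0, 1], [0.088, 0.132, 0, 0, 0, 0, 1], [0.11, 0.164, 0, 0, 0, 0, 1], [0.132, 0.195, 0, 0, 0, 0, 1], [0.154, 0.227, 0, 0, 0, 0, 1], [0.175, 0.255, 0, 0, 0, 0, 1]]]}}

```text
time: 2.03
tcp_pos: [607.4, -88.4, 330.6]
ee_rot: [-0.0, 0.975, 0.223, 0.0]
wrist_force: [0.5, -0.7, 1.2]
width: 85.0
grasp_force: 0.0
```

{"api": "carry_out", "payload": {"commands": [[[0.016, 0.024, 0, 0, 0, 0, 1], [0.032, 0.048, 0, 0, 0, 0, 1], [0.048, 0.07, 0, 0, 0, 0, 1], [0.048, 0.07, 0, 0, 0, 0, 1], [0.048, 0.07, 0, 0, 0, 0, 1], [0.048, 0.07, 0, 0, 0, 0, 1]]]}}

```text
time: 2.53
tcp_pos: [654.3, -21.8, 330.2]
ee_rot: [0.001, 0.975, 0.222, -0.0]
wrist_force: [0.5, -0.2, 1.4]
width: 85.1
grasp_force: 0.0
```

```bash
python3 - <<'E'
from h import *
s=arm.read_state(); print(s["time"],s["tcp_pos"],s["ee_rot"],s["joint_pos"],s["wrist_force"])
im,d=arm.capture("scene"); cv2.imwrite("pics/scene1.png",im[...,::-1])
for X in ([654.2,-21,244],[654.2,-21,256],[654.2,-21,187],[654.2,-21,54]): print(X,proj("scene",X).round(1))
cv2.imwrite("pics/c1.png",cv2.resize(im[130:290,150:350,::-1],None,fx=3.5,fy=3.5,interpolation=3))
C=cloud("scene",d)
b=im.astype(int).max(-1); 
m=np.zeros((420,560),bool); m[200:232,222:248]=1
m&=(C[...,2]>228)&(C[...,2]<270)
P=C[m]; print(len(P),P.min(0),P.max(0),P.mean(0))
E
```

```text
2.5333 [654.26115542 -21.84157097 330.15367283] [ 5.00308437e-04  9.75108888e-01  2.21725613e-01 -3.98326073e-04] [ 0.19294333  0.37679834 -0.31491417  1.40241034  0.11741585  1.38127559
 -1.24709777] [ 0.52503506 -0.23114224  1.37517916]
[654.2, -21, 244] [234.2 215.7]
[654.2, -21, 256] [233.8 212.2]
[654.2, -21, 187] [236.3 231.6]
[654.2, -21, 54] [240.5 264.6]
136 [642.46813762 -35.38584701 233.08025998] [670.46408289  -5.20257847 257.88744527] [659.55704776 -16.50056715 249.42307452]
```

View pics/c1.png

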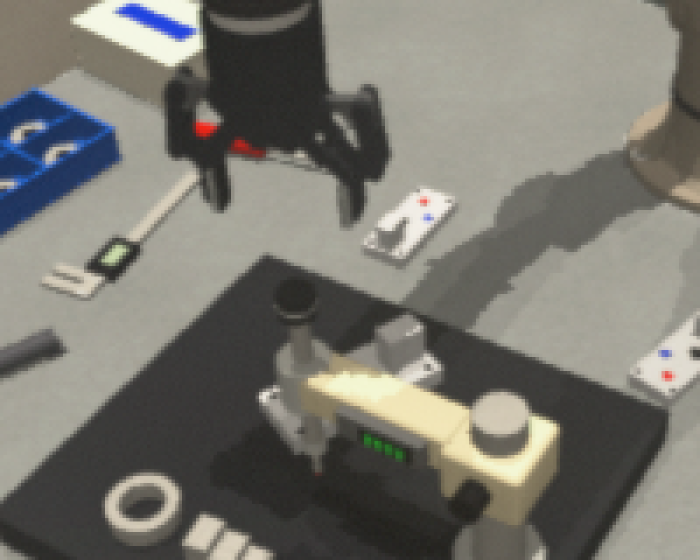

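Crop: the open gripper hovers straight over the knob, which sits at full-frame pixel (234, 215). That matches the estimate with the knob centre at z≈245. I'll descend and close on it.

{"api": "carry_out", "payload": {"commands": [[[0.0, 0.001, -0.03, 0, 0, 0, 1], [0.0, 0.001, -0.055, 0, 0, 0, 1], [0.0, 0.001, -0.075, 0, 0, 0, 1], [0.0, 0.001, -0.087, 0, 0, 0, 1], [0.0, 0.001, -0.087, 0, 0, 0, 1], [0.0, 0.001, -0.087, 0, 0, 0, 0.6], [0.0, 0.001, -0.087, 0, 0, 0, 0.45], [0.0, 0.001, -0.087, 0, 0, 0, 0.4]]]}}

```text
time: 3.25
tcp_pos: [655.5, -20.1, 245.4]
ee_rot: [0.0, 0.975, 0.222, 0.002]
wrist_force: [-0.0, 0.2, 0.2]
width: 51.4
grasp_force: 0.0
```

{"api": "carry_out", "payload": {"commands": [[[0, 0, 0, 0, 0, 0, 0.3], [0, 0, 0, 0, 0, 0, 0.2], [0, 0, 0, 0, 0, 0, 0.1], [0, 0, 0, 0, 0, 0, 0.1], [0, 0, 0, 0, 0, 0, 0.1]]]}}

```text
time: 3.67
tcp_pos: [655.9, -21.4, 244.6]
ee_rot: [0.001, 0.975, 0.222, 0.002]
wrist_force: [2.9, -3.9, 3.3]
width: 28.2
grasp_force: 59.0
```

{"api": "carry_out", "payload": {"commands": [[[0, 0, 0.004, 0, 0, 0, 0.1], [0, 0, 0.008, 0, 0, 0, 0.1], [0, 0, 0.012, 0, 0, 0, 0.1], [0, 0, 0.016, 0, 0, 0, 0.1], [0, 0, 0.02, 0, 0, 0, 0.1], [0, 0, 0.023, 0, 0, 0, 0.1], [0, 0, 0.023, 0, 0, 0, 0.1], [0, 0, 0.023, 0, 0, 0, 0.1]]]}}

```text
time: 4.33
tcp_pos: [655.8, -21.4, 265.1]
ee_rot: [0.001, 0.975, 0.222, 0.001]
wrist_force: [6.4, -4.4, -3.8]
width: 28.2
grasp_force: 59.7
```

{"api": "carry_out", "payload": {"commands": [[[0, 0, 0.023, 0, 0, 0, 0.5], [0, 0, 0.023, 0, 0, 0, 1], [0, 0, 0.023, 0, 0, 0, 1], [0, 0, 0.023, 0, 0, 0, 1], [0, 0, 0.04, 0, 0, 0, 1], [0, 0, 0.065, 0, 0, 0, 1], [0, 0, 0.085, 0, 0, 0, 1], [0, 0, 0.085, 0, 0, 0, 1]]]}}

```text
time: 5.0
tcp_pos: [655.7, -19.0, 355.1]
ee_rot: [0.0, 0.975, 0.222, 0.003]
wrist_force: [0.3, 0.1, 0.8]
width: 85.4
grasp_force: 0.0
```

```bash
python3 - <<'E'
from h import *
s=arm.read_state(); print(s["time"],s["tcp_pos"],s["wrist_force"])
im,d=arm.capture("scene"); cv2.imwrite("pics/scene2.png",im[...,::-1])
C=cloud("scene",d); m=np.zeros((420,560),bool); m[198:226,222:248]=1
m&=(C[...,2]>228)&(C[...,2]<295)&(np.hypot(C[...,0]-654,C[...,1]+21)<30)
P=C[m]; print(len(P),P.min(0),P.max(0),np.percentile(P[:,2],[50,90,97]))
E
```

```text
5.0 [655.7182341  -19.01293865 355.09187227] [0.34250442 0.05496322 0.78857376]
178 [640.73805847 -34.34986073 228.35172916] [670.39636245  -5.34640163 277.10288313] [269.60340084 276.13154101 276.6041937 ]
```

The knob centre is now at z≈265, so quill ≈ 5 mm and the tip is clear of the plate. Next I'll go to the lug with a -44° turn.

{"api": "carry_out", "payload": {"commands": [[[-0.02, -0.004, 0, 0, 0, -6, 1], [-0.045, -0.009, 0, 0, 0, -12, 1], [-0.07, -0.014, 0, 0, 0, -18, 1], [-0.095, -0.019, 0, 0, 0, -25, 1], [-0.12, -0.024, 0, 0, 0, -32, 1], [-0.143, -0.029, 0, 0, 0, -38, 1], [-0.143, -0.029, 0, 0, 0, -44, 1], [-0.143, -0.029, 0, 0, 0, -44, 1]]]}}

```text
time: 5.72
tcp_pos: [509.5, -49.2, 349.8]
ee_rot: [0.0, 0.987, -0.161, -0.001]
wrist_force: [0.5, 0.6, 0.5]
width: 85.2
grasp_force: 0.0
```

{"api": "carry_out", "payload": {"commands": [[[0, 0, -0.04, 0, 0, 0, 1], [0, 0, -0.08, 0, 0, 0, 1], [0, 0, -0.12, 0, 0, 0, 1], [0, 0, -0.16, 0, 0, 0, 1], [0, 0, -0.18, 0, 0, 0, 1], [0, 0, -0.18, 0, 0, 0, 1], [0, 0, -0.18, 0, 0, 0, 1]]]}}

```text
time: 6.3
tcp_pos: [510.7, -48.4, 169.8]
ee_rot: [-0.0, 0.987, -0.158, -0.002]
wrist_force: [0.4, -0.1, 0.6]
width: 85.1
grasp_force: 0.0
```

```bash
python3 - <<'E'
from h import *
s=arm.read_state(); print(s["time"],s["tcp_pos"],s["ee_rot"],s["joint_pos"],s["wrist_force"])
im,d=arm.capture("scene"); cv2.imwrite("pics/scene3.png",im[...,::-1])
cv2.imwrite("pics/c3.png",cv2.resize(im[150:290,200:350,::-1],None,fx=4,fy=4,interpolation=3))
E
```

```text
6.3 [510.68456523 -48.40576775 169.81553901] [-6.13034943e-05  9.87413203e-01 -1.58149966e-01 -1.93654715e-03] [ 0.20309403  0.24391072 -0.22160706  1.94445467  0.0637235   0.96371957
 -1.93717354] [ 0.43718578 -0.0685545   0.6289084 ]
```

View pics/c3.png

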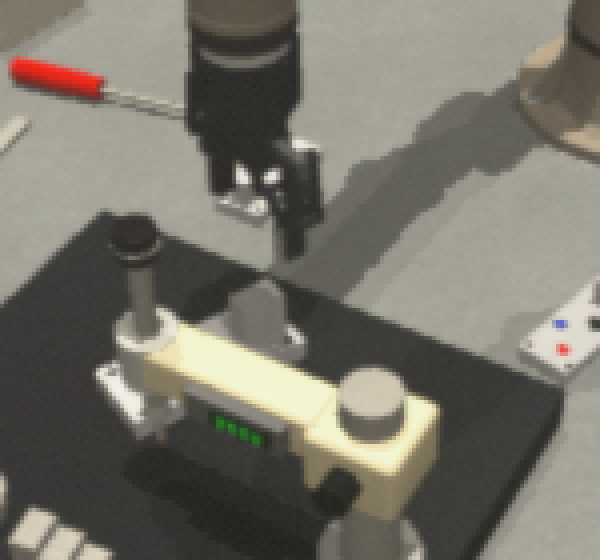

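Crop: the gripper is above the lug with its fingers straddling it across its width, and the spindle is raised. Next: descend and grip.

{"api": "carry_out", "payload": {"commands": [[[0.001, 0, -0.03, 0, 0, 0, 1], [0.001, 0, -0.055, 0, 0, 0, 1], [0.001, 0, -0.075, 0, 0, 0, 1], [0.001, 0, -0.083, 0, 0, 0, 1], [0.001, 0, -0.083, 0, 0, 0, 0.9], [0.001, 0, -0.083, 0, 0, 0, 0.6], [0.001, 0, -0.083, 0, 0, 0, 0.4], [0.001, 0, -0.083, 0, 0, 0, 0.3]]]}}

```text
time: 7.02
tcp_pos: [514.0, -49.0, 90.1]
ee_rot: [-0.0, 0.987, -0.159, 0.002]
wrist_force: [-0.4, -0.7, -0.0]
width: 41.8
grasp_force: 0.0
```

{"api": "carry_out", "payload": {"commands": [[[0, 0, 0, 0, 0, 0, 0.2], [0, 0, 0, 0, 0, 0, 0.1], [0, 0, 0, 0, 0, 0, 0.1], [0, 0, 0, 0, 0, 0, 0.1], [0, 0, 0, 0, 0, 0, 0.1]]]}}

```text
time: 7.43
tcp_pos: [513.4, -49.1, 89.7]
ee_rot: [0.0, 0.987, -0.159, 0.001]
wrist_force: [-0.8, -1.0, 5.9]
width: 22.8
grasp_force: 60.9
```

{"api": "carry_out", "payload": {"commands": [[[0.004, 0.005, 0, 0, 0, 0, 0.1], [0.01, 0.0115, 0, 0, 0, 0, 0.1], [0.016, 0.0185, 0, 0, 0, 0, 0.1], [0.022, 0.025, 0, 0, 0, 0, 0.1], [0.028, 0.032, 0, 0, 0, 0, 0.1], [0.034, 0.039, 0, 0, 0, 0, 0.1], [0.04, 0.046, 0, 0, 0, 0, 0.1], [0.045, 0.0515, 0, 0, 0, 0, 0.1]]]}}

```text
time: 8.1
tcp_pos: [556.9, -1.0, 89.8]
ee_rot: [0.003, 0.987, -0.161, -0.001]
wrist_force: [-6.9, -7.3, 12.0]
width: 22.8
grasp_force: 61.5
```

{"api": "carry_out", "payload": {"commands": [[[0, 0, 0, 0, 0, 0, 0.1], [0, 0, 0, 0, 0, 0, 0.1], [0, 0, 0, 0, 0, 0, 0.1]]]}}

```text
time: 8.35
tcp_pos: [558.5, 1.0, 89.7]
ee_rot: [0.001, 0.987, -0.16, 0.001]
wrist_force: [-0.9, -2.2, 6.0]
width: 22.8
grasp_force: 60.8
```

```bash
python3 - <<'E'
from h import *
s=arm.read_state(); print(s["time"],s["tcp_pos"],s["ee_rot"],s["wrist_force"])
T=[]
for n in ("scene","top"):
    im,d=arm.capture(n); T.append(im[...,::-1]); np.save(n+"4.npy",d); cv2.imwrite(f"pics/{n}4.png",im[...,::-1])
    lm(n,"red_spot",58); lm(n,"stylus_tip",75); lm(n,"work",40)
    for X in([655,-21,75],[655,-21,58]): print(proj(n,X).round(1))
A=cv2.resize(T[1][140:260,230:340],None,fx=3.5,fy=4,interpolation=3);B=cv2.resize(T[0][210:290,200:280],None,fx=5,fy=6,interpolation=3)
cv2.imwrite("pics/c4.png",np.hstack([A,B]))
E
```

```text
8.35 [558.46462504   1.02643007  89.71101391] [ 7.01726394e-04  9.87073158e-01 -1.60264839e-01  1.12670013e-03] [-0.85514142 -2.17140235  6.04501588]
scene red_spot 0.83 [237.3 262.5] [656.2 -31.1  58. ]
scene red_spot 0.61 [343.6 235.7] [379.7 159.   58. ]
scene stylus_tip 0.27 [361.2 355.1] [702.6 391.7  75. ]
scene work 0.88 [253.5 258.5] [605.1 -14.8  40. ]
scene work 0.83 [344.1 233.1] [352.  146.6  40. ]
[239.7 259.9]
[240.2 263.9]
top red_spot 0.96 [229. 281.] [361.2 124.7  58. ]
top red_spot 0.77 [345.6 314. ] [ 276.9 -203.5   58. ]
top red_spot 0.69 [286.7 192. ] [618.3 -32.6  58. ]
top red_spot 0.39 [287.1 180. ] [653.3 -33.   58. ]
top stylus_tip 0.53 [421.7 242.4] [ 480.3 -414.    75. ]
top work 0.67 [227.1 297. ] [315.7 130.4  40. ]
top work 0.65 [340.9 301.7] [ 309.3 -192.9   40. ]
[283.  178.2]
[283.  179.4]
```

View pics/c4.png

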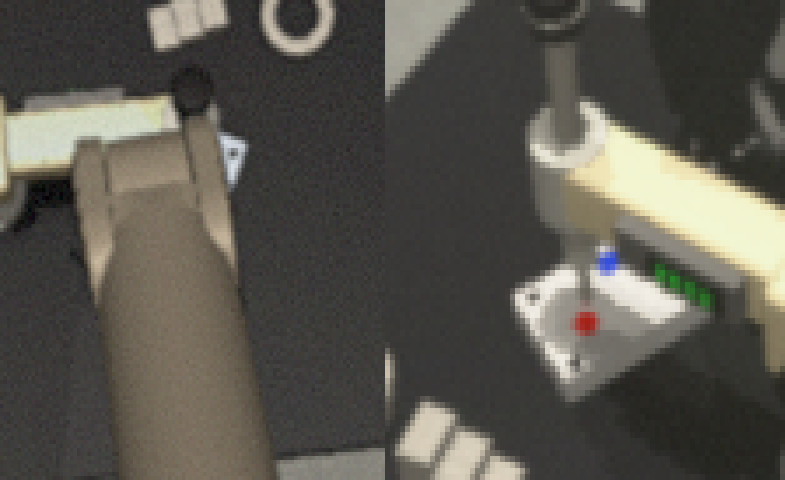

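Right crop: the stylus hangs over the red spot, whose centre is at about full-frame (240.2, 263.8). The predicted spot pixel under the spindle is (240.2, 263.9). A quick numeric check comes next.

```bash
python3 - <<'E'
from h import *
im=cv2.imread("pics/scene4.png").astype(int); w=np.clip(im[...,2]-im[...,:2].max(-1)-25,0,80)[252:275,228:252]
print(w.max(1)); v,u=np.mgrid[252:275,228:252]; u0,v0=(u*w).sum()/w.sum(),(v*w).sum()/w.sum(); print(u0,v0,at_z("scene",u0,v0,58))
D=np.load("scene4.npy");C=cloud("scene",D)
m=(C[...,2]>258)&(C[...,2]<295)&(np.hypot(C[...,0]-654,C[...,1]+21)<30);P=C[m];print("knob",P.min(0),P.max(0))
# spot blue check & original frame red in top used; initial scene red
b=np.clip(im[...,0]-im[...,1:].max(-1)-25,0,80)[245:262,232:252]; v,u=np.mgrid[245:262,232:252]; print("blue",at_z("scene",(u*b).sum()/b.sum(),(v*b).sum()/b.sum(),58))
E
```

```text
[ 0  0  0  0  0  0  0  0  0  0 80 80 80 47  0  0  0  0  0  0  0  0  0]
239.72893772893772 263.3379120879121 [654.36823859 -23.45318452  58.        ]
knob [641.06412939 -34.64072261 258.12213688] [670.81492886  -5.29652663 278.25858618]
blue [617.49878672 -38.76609269  58.        ]
```

The red spot is about (654.5, -23) and the spindle about (655.2, -20.8), so I'll nudge (+1, +2) mm, settle, then release.

{"api": "carry_out", "payload": {"commands": [[[0.0005, 0.001, 0, 0, 0, 0, 0.1], [0.001, 0.002, 0, 0, 0, 0, 0.1], [0.001, 0.002, 0, 0, 0, 0, 0.1], [0.001, 0.002, 0, 0, 0, 0, 0.1], [0.001, 0.002, 0, 0, 0, 0, 0.1], [0.001, 0.002, 0, 0, 0, 0, 0.1], [0.001, 0.002, 0, 0, 0, 0, 0.1]]]}}

```text
time: 9.33
tcp_pos: [558.5, 1.2, 89.8]
ee_rot: [0.002, 0.987, -0.161, 0.0]
wrist_force: [-2.9, -4.8, 9.0]
width: 23.1
grasp_force: 61.2
```

{"api": "carry_out", "payload": {"commands": [[[0, 0, 0, 0, 0, 0, 0.3], [0, 0, 0, 0, 0, 0, 0.7], [0, 0, 0, 0, 0, 0, 1], [0, 0, 0, 0, 0, 0, 1], [0, 0, 0, 0, 0, 0, 1], [0, 0, 0.015, 0, 0, 0, 1], [-0.01, 0, 0.04, 0, 0, 0, 1], [-0.03, 0, 0.07, 0, 0, 0, 1]]]}}

```text
time: 10.0
tcp_pos: [528.7, 5.1, 157.6]
ee_rot: [-0.0, 0.987, -0.159, -0.001]
wrist_force: [-0.3, -0.2, 0.7]
width: 84.9
grasp_force: 0.0
```

{"api": "carry_out", "payload": {"commands": [[[-0.03, 0, 0.035, 0, 0, 0, 1], [-0.05, 0, 0.07, 0, 0, 0, 1], [-0.05, 0, 0.11, 0, 0, 0, 1], [-0.05, 0, 0.15, 0, 0, 0, 1], [-0.05, 0, 0.19, 0, 0, 0, 1], [-0.05, 0, 0.19, 0, 0, 0, 1]]]}}

```text
time: 10.5
tcp_pos: [482.2, 5.5, 357.0]
ee_rot: [-0.001, 0.987, -0.159, 0.008]
wrist_force: [1.1, -0.4, 0.3]
width: 85.4
grasp_force: 0.0
```

```bash
python3 - <<'E'
from h import *
s=arm.read_state(); print(s["time"],s["tcp_pos"],s["wrist_force"])
T=[]
for n in ("scene","top"):
    im,d=arm.capture(n); T.append(im[...,::-1]); cv2.imwrite(f"pics/{n}5.png",im[...,::-1])
im=T[0].astype(int); w=np.clip(im[...,2]-im[...,:2].max(-1)-25,0,80)[252:275,228:252]
v,u=np.mgrid[252:275,228:252]; print(at_z("scene",(u*w).sum()/w.sum(),(v*w).sum()/w.sum(),58))
A=cv2.resize(T[1][140:260,230:340],None,fx=3.5,fy=4,interpolation=3);B=cv2.resize(T[0][190:290,190:290],None,fx=4,fy=4.8,interpolation=3)
cv2.imwrite("pics/c5.png",np.hstack([A,B]))
E
```

```text
10.5 [482.21952498   5.51097911 357.02203181] [ 1.12790602 -0.36870941  0.28280317]
[654.44142806 -23.35421474  58.        ]
```

View pics/c5.png

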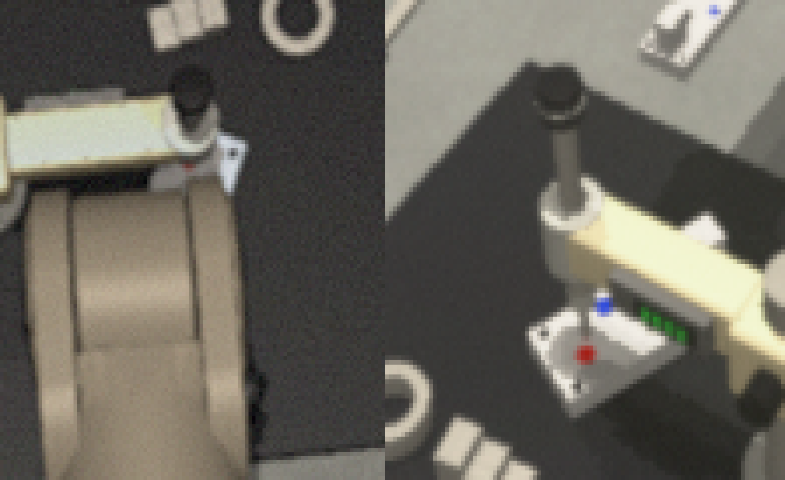

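The spot did not move: the arm gave way by about 4 mm against friction. The spot still sits about 2–3 mm short in y. There is plenty of time, so I'll regrip and nudge with feedback.

{"api": "carry_out", "payload": {"commands": [[[0.03, -0.002, -0.04, 0, 0, 0, 1], [0.045, -0.004, -0.08, 0, 0, 0, 1], [0.048, -0.004, -0.12, 0, 0, 0, 1], [0.05, -0.004, -0.16, 0, 0, 0, 1], [0.05, -0.004, -0.19, 0, 0, 0, 1], [0.06, -0.004, -0.21, 0, 0, 0, 1], [0.076, -0.004, -0.235, 0, 0, 0, 1], [0.076, -0.004, -0.25, 0, 0, 0, 1]]]}}

```text
time: 11.27
tcp_pos: [553.9, 0.9, 93.9]
ee_rot: [0.0, 0.987, -0.159, -0.002]
wrist_force: [0.6, -0.3, 0.7]
width: 85.2
grasp_force: 0.0
```

{"api": "carry_out", "payload": {"commands": [[[0, 0, -0.01, 0, 0, 0, 1], [0, 0, -0.018, 0, 0, 0, 0.8], [0, 0, -0.018, 0, 0, 0, 0.5], [0, 0, -0.018, 0, 0, 0, 0.3], [0, 0, -0.018, 0, 0, 0, 0.2], [0, 0, -0.018, 0, 0, 0, 0.1], [0, 0, -0.018, 0, 0, 0, 0.1], [0, 0, -0.018, 0, 0, 0, 0.1]]]}}

```text
time: 11.93
tcp_pos: [555.4, 1.0, 81.8]
ee_rot: [-0.0, 0.987, -0.159, 0.001]
wrist_force: [-1.0, 1.4, 5.3]
width: 23.2
grasp_force: 60.2
```

{"api": "carry_out", "payload": {"commands": [[[0, 0, 0, 0, 0, 0, 0.1], [0, 0, 0, 0, 0, 0, 0.1]]]}}

```text
time: 12.1
tcp_pos: [555.5, 1.1, 81.8]
ee_rot: [-0.0, 0.987, -0.159, 0.001]
wrist_force: [-1.0, 1.7, 6.8]
width: 23.0
grasp_force: 60.4
```

{"api": "carry_out", "payload": {"commands": [[[0.0005, 0.001, 0, 0, 0, 0, 0.1], [0.001, 0.002, 0, 0, 0, 0, 0.1], [0.0015, 0.003, 0, 0, 0, 0, 0.1], [0.0015, 0.004, 0, 0, 0, 0, 0.1], [0.0015, 0.004, 0, 0, 0, 0, 0.1], [0.0015, 0.004, 0, 0, 0, 0, 0.1]]]}}

```text
time: 12.6
tcp_pos: [555.6, 1.5, 81.9]
ee_rot: [0.002, 0.987, -0.16, -0.0]
wrist_force: [-4.7, -5.4, 10.8]
width: 23.3
grasp_force: 61.1
```

{"api": "carry_out", "payload": {"commands": [[[0.0005, 0.001, 0, 0, 0, 0, 0.1], [0.0005, 0.002, 0, 0, 0, 0, 0.1], [0.0005, 0.002, 0, 0, 0, 0, 0.1], [0.0005, 0.002, 0, 0, 0, 0, 0.1]]]}}

```text
time: 12.93
tcp_pos: [555.7, 1.9, 81.9]
ee_rot: [0.003, 0.987, -0.161, -0.0]
wrist_force: [-6.2, -8.0, 12.8]
width: 23.7
grasp_force: 61.2
```

{"api": "carry_out", "payload": {"commands": [[[0, 0, 0.001, 0, 0, 0, 0.1], [0, 0.001, 0.002, 0, 0, 0, 0.1], [0, 0.001, 0.002, 0, 0, 0, 0.1], [0, 0.001, 0.002, 0, 0, 0, 0.1]]]}}

```text
time: 13.27
tcp_pos: [555.9, 7.6, 81.9]
ee_rot: [0.0, 0.987, -0.159, -0.001]
wrist_force: [-0.3, -0.9, -1.5]
width: 23.4
grasp_force: 59.2
```

{"api": "carry_out", "payload": {"commands": [[[0, -0.0015, 0, 0, 0, 0, 0.1], [0.0005, -0.003, 0, 0, 0, 0, 0.1], [0.0005, -0.004, 0, 0, 0, 0, 0.1], [0.0005, -0.004, 0, 0, 0, 0, 0.1], [0.0005, -0.004, 0, 0, 0, 0, 0.1]]]}}

```text
time: 13.68
tcp_pos: [557.0, 4.0, 82.1]
ee_rot: [-0.0, 0.987, -0.159, -0.0]
wrist_force: [0.3, 1.8, -3.5]
width: 23.3
grasp_force: 59.1
```

```bash
python3 - <<'E'
from h import *
s=arm.read_state(); print(s["time"],s["tcp_pos"],s["ee_rot"],s["wrist_force"])
im,d=arm.capture("scene"); cv2.imwrite("pics/scene6.png",im[...,::-1]); im=im[...,::-1].astype(int)
for c,o in ((2,(0,1)),(0,(1,2))):
    w=np.clip(im[...,c]-im[...,list(o)].max(-1)-25,0,80)[245:275,228:252]
    v,u=np.mgrid[245:275,228:252]; print(at_z("scene",(u*w).sum()/w.sum(),(v*w).sum()/w.sum(),58))
E
```

```text
13.6833 [557.04418444   4.02390116  82.13879546] [-1.75979164e-04  9.87274809e-01 -1.59023330e-01 -2.17643856e-05] [ 0.29646072  1.80322761 -3.4766322 ]
[656.03371887 -20.43403234  58.        ]
[619.40738959 -36.00409751  58.        ]
```

The spot is at (656.0, -20.4) and the knob at (656, -20), so they agree. Release, back out, and rise.

{"api": "carry_out", "payload": {"commands": [[[0, 0, 0, 0, 0, 0, 0.1], [0, 0, 0, 0, 0, 0, 0.4], [0, 0, 0, 0, 0, 0, 1], [0, 0, 0, 0, 0, 0, 1], [0, 0, 0, 0, 0, 0, 1], [0, 0, 0.015, 0, 0, 0, 1], [-0.01, 0, 0.04, 0, 0, 0, 1], [-0.03, 0, 0.07, 0, 0, 0, 1]]]}}

```text
time: 14.4
tcp_pos: [527.5, 3.5, 152.2]
ee_rot: [-0.0, 0.987, -0.16, -0.001]
wrist_force: [1.0, -0.8, 2.1]
width: 85.6
grasp_force: 0.0
```

{"api": "carry_out", "payload": {"commands": [[[-0.03, 0, 0.035, 0, 0, 0, 1], [-0.05, 0, 0.07, 0, 0, 0, 1], [-0.05, 0, 0.11, 0, 0, 0, 1], [-0.05, 0, 0.15, 0, 0, 0, 1], [-0.05, 0, 0.19, 0, 0, 0, 1], [-0.05, 0, 0.21, 0, 0, 0, 1], [-0.05, 0, 0.21, 0, 0, 0, 1]]]}}

```text
time: 14.98
tcp_pos: [479.5, 3.8, 368.6]
ee_rot: [-0.001, 0.987, -0.16, 0.006]
wrist_force: [0.4, -0.3, 1.2]
width: 85.1
grasp_force: 0.0
```

```bash
python3 - <<'E'
from h import *
s=arm.read_state(); print(s["time"],s["tcp_pos"],s["ee_rot"])
im,d=arm.capture("scene"); im=im[...,::-1].astype(int)
for c,o in ((2,(0,1)),(0,(1,2))):
    w=np.clip(im[...,c]-im[...,list(o)].max(-1)-25,0,80)[245:275,228:252]
    v,u=np.mgrid[245:275,228:252]; print(at_z("scene",(u*w).sum()/w.sum(),(v*w).sum()/w.sum(),58))
E
```

```text
14.9833 [479.51271581   3.79195587 368.59239157] [-8.95495220e-04  9.87175644e-01 -1.59528408e-01  5.84238646e-03]
[655.90430704 -20.79870486  58.        ]
[619.5071588  -36.44427027  58.        ]
```

{"api": "carry_out", "payload": {"commands": [[[0.02, -0.003, 0, 0, 0, 6, 1], [0.045, -0.006, 0, 0, 0, 12, 1], [0.07, -0.01, 0, 0, 0, 18, 1], [0.095, -0.014, 0, 0, 0, 25, 1], [0.12, -0.018, 0, 0, 0, 32, 1], [0.15, -0.022, 0, 0, 0, 38, 1], [0.176, -0.025, 0, 0, 0, 44, 1], [0.176, -0.025, 0, 0, 0, 44, 1]]]}}

```text
time: 15.7
tcp_pos: [655.7, -22.7, 357.9]
ee_rot: [-0.001, 0.975, 0.223, -0.002]
wrist_force: [-0.8, -0.6, -0.1]
width: 85.6
grasp_force: 0.0
```

{"api": "carry_out", "payload": {"commands": [[[0, 0, -0.005, 0, 0, 0, 1], [0, 0, -0.005, 0, 0, 0, 1], [0, 0, -0.005, 0, 0, 0, 1]]]}}

```text
time: 15.95
tcp_pos: [651.7, -21.2, 356.3]
ee_rot: [-0.0, 0.975, 0.222, -0.001]
wrist_force: [-1.1, -0.2, 0.2]
width: 85.3
grasp_force: 0.0
```

{"api": "carry_out", "payload": {"commands": [[[0.004, 0, -0.03, 0, 0, 0, 1], [0.004, 0, -0.06, 0, 0, 0, 1], [0.004, 0, -0.08, 0, 0, 0, 1], [0.004, 0, -0.09, 0, 0, 0, 1], [0.004, 0, -0.09, 0, 0, 0, 0.9], [0.004, 0, -0.09, 0, 0, 0, 0.6], [0.004, 0, -0.09, 0, 0, 0, 0.45], [0.004, 0, -0.09, 0, 0, 0, 0.4]]]}}

```text
time: 16.62
tcp_pos: [657.9, -21.3, 269.6]
ee_rot: [0.0, 0.975, 0.222, 0.002]
wrist_force: [-0.3, 0.1, 0.3]
width: 41.5
grasp_force: 0.0
```

{"api": "carry_out", "payload": {"commands": [[[0, 0, 0, 0, 0, 0, 0.3], [0, 0, 0, 0, 0, 0, 0.2], [0, 0, 0, 0, 0, 0, 0.1], [0, 0, 0, 0, 0, 0, 0.1], [0, 0, 0, 0, 0, 0, 0.1], [0, 0, 0, 0, 0, 0, 0.1]]]}}

```text
time: 17.12
tcp_pos: [657.5, -20.7, 267.8]
ee_rot: [-0.0, 0.975, 0.222, 0.001]
wrist_force: [0.2, 2.2, 2.8]
width: 28.6
grasp_force: 58.8
```

{"api": "carry_out", "payload": {"commands": [[[0, 0, -0.002, 0, 0, 0, 0.1], [0, 0, -0.004, 0, 0, 0, 0.1], [0, 0, -0.006, 0, 0, 0, 0.1], [0, 0, -0.008, 0, 0, 0, 0.1], [0, 0, -0.01, 0, 0, 0, 0.1], [0, 0, -0.012, 0, 0, 0, 0.1], [0, 0, -0.014, 0, 0, 0, 0.1], [0, 0, -0.014, 0, 0, 0, 0.1]]]}}

```text
time: 17.78
tcp_pos: [657.4, -20.8, 253.0]
ee_rot: [-0.0, 0.975, 0.222, 0.001]
wrist_force: [3.4, 3.5, 0.9]
width: 28.1
grasp_force: 58.9
```

{"api": "carry_out", "payload": {"commands": [[[0, 0, -0.001, 0, 0, 0, 0.1], [0, 0, -0.002, 0, 0, 0, 0.1], [0, 0, -0.003, 0, 0, 0, 0.1], [0, 0, -0.004, 0, 0, 0, 0.1], [0, 0, -0.005, 0, 0, 0, 0.1], [0, 0, -0.006, 0, 0, 0, 0.1], [0, 0, -0.006, 0, 0, 0, 0.1], [0, 0, -0.006, 0, 0, 0, 0.1]]]}}

```text
time: 18.45
tcp_pos: [657.5, -20.8, 248.1]
ee_rot: [-0.0, 0.975, 0.222, 0.001]
wrist_force: [2.3, 4.4, 5.6]
width: 28.4
grasp_force: 59.2
```

```bash
python3 - <<'E'
from h import *
s=arm.read_state(); print(s["time"],s["tcp_pos"],s["wrist_force"])
im,d=arm.capture("scene"); C=cloud("scene",d); print("sane", proj("scene",[655,-21,58]))
im=im[...,::-1]; cv2.imwrite("pics/c7.png",cv2.resize(im[180:290,190:290],None,fx=5,fy=5,interpolation=3))
E
```

```text
18.45 [657.45038419 -20.83183476 248.05396409] [2.33092068 4.44349295 5.55890808]
sane [240.21675391 263.86229686]
```

View pics/c7.png

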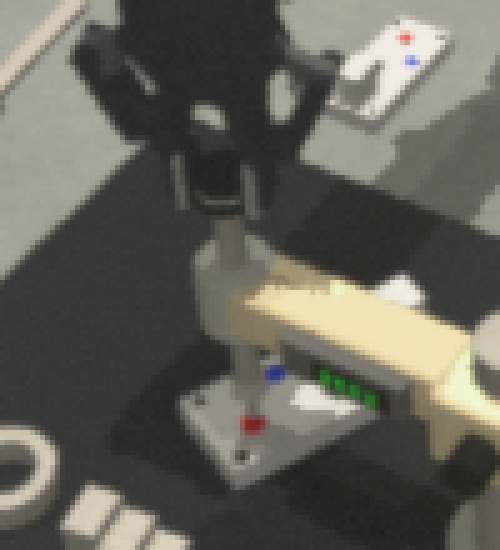

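Crop: the thick spindle is down and the stylus foot is on the red spot at about full-frame (240.5, 264). Drop so far is 19.7 mm, so quill ≈ 25. I'll press 1.5 mm more, then release and rise.

{"api": "carry_out", "payload": {"commands": [[[0, 0, -0.0005, 0, 0, 0, 0.1], [0, 0, -0.001, 0, 0, 0, 0.1], [0, 0, -0.0015, 0, 0, 0, 0.1], [0, 0, -0.0015, 0, 0, 0, 0.1], [0, 0, -0.0015, 0, 0, 0, 0.1]]]}}

```text
time: 18.92
tcp_pos: [657.5, -20.8, 246.9]
ee_rot: [-0.0, 0.975, 0.222, 0.001]
wrist_force: [1.3, 4.7, 6.0]
width: 28.3
grasp_force: 59.3
```

{"api": "carry_out", "payload": {"commands": [[[0, 0, 0, 0, 0, 0, 0.4], [0, 0, 0, 0, 0, 0, 0.8], [0, 0, 0, 0, 0, 0, 1], [0, 0, 0, 0, 0, 0, 1], [0, 0, 0, 0, 0, 0, 1], [0, 0, 0.02, 0, 0, 0, 1], [0, 0, 0.05, 0, 0, 0, 1], [0, 0, 0.09, 0, 0, 0, 1]]]}}

```text
time: 19.58
tcp_pos: [655.0, -22.1, 333.2]
ee_rot: [-0.0, 0.975, 0.222, -0.004]
wrist_force: [0.4, -0.0, 0.2]
width: 85.0
grasp_force: 0.0
```

{"api": "carry_out", "payload": {"commands": [[[-0.03, 0, 0.02, 0, 0, 0, 1], [-0.06, 0, 0.03, 0, 0, 0, 1], [-0.09, 0, 0.03, 0, 0, 0, 1], [-0.12, 0, 0.03, 0, 0, 0, 1], [-0.12, 0, 0.03, 0, 0, 0, 1]]]}}

```text
time: 20.0
tcp_pos: [531.9, -22.0, 366.2]
ee_rot: [0.001, 0.975, 0.222, -0.002]
wrist_force: [0.4, -0.6, -0.4]
width: 85.3
grasp_force: 0.0
```

```bash
python3 - <<'E'
from h import *
s=arm.read_state(); print(s["time"],s["tcp_pos"],s["wrist_force"])
im,d=arm.capture("scene"); C=cloud("scene",d); im=im[...,::-1]
m=(C[...,2]>225)&(C[...,2]<295)&(np.hypot(C[...,0]-655,C[...,1]+20)<25);P=C[m];print("knob",P.min(0),P.max(0),np.percentile(P[:,2],97))
b=im.astype(int); w=np.clip(b[...,2]-b[...,:2].max(-1)-25,0,80)[245:275,228:252]; v,u=np.mgrid[245:275,228:252]; print(at_z("scene",(u*w).sum()/w.sum(),(v*w).sum()/w.sum(),58))
w=np.clip(b[...,0]-b[...,1:].max(-1)-25,0,80)[245:275,228:252]; print(at_z("scene",(u*w).sum()/w.sum(),(v*w).sum()/w.sum(),58))
cv2.imwrite("pics/c8.png",cv2.resize(im[180:290,190:290],None,fx=5,fy=5,interpolation=3))
E
```

```text
20.0 [531.94041247 -21.95329938 366.24729465] [ 0.42857287 -0.59913538 -0.37914922]
knob [640.25057328 -34.10631534 229.80192267] [670.39986047  -4.93076472 255.31736295] 255.006008021064
[657.08171855 -20.31506079  58.        ]
[619.42488712 -36.15498722  58.        ]
```

View pics/c8.png

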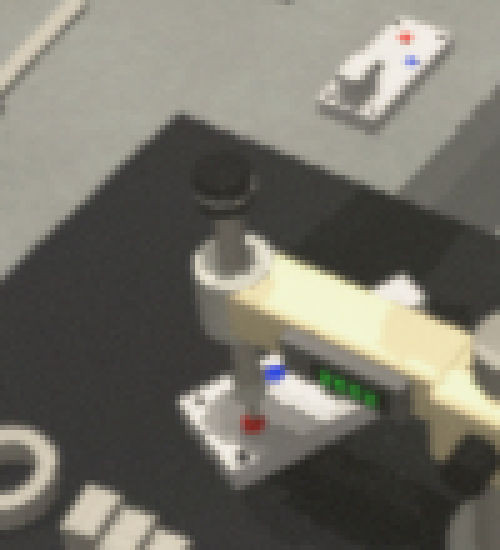

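Crop: the knob is free and low, with its top at 255 (quill ≈ 26.5 mm). The tip presses on the red spot and the blue-spot position shows the plate hasn't moved. Handing in.

```bash
python3 -c "
from station import arm
print(arm.sign_off())"
```

```text
the job is handed in; nothing more can be done
None
```

I raised the spindle, slid the plate until its red spot was under the tip, and lowered the spindle so the tip presses on the spot with about 2–3 N (estimated from spindle height). I handed the job in at about 20 s; the hand-in gave no verdict.

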